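# Latch the corkscrew presentation case

## Robot

A 6-joint arm with a two-finger parallel gripper is mounted at the origin on the work surface. World frame = base frame: x ahead of the robot, y to its left, z up, the work surface at z = 0. Lengths are in m, angles in rad, forces in N, time in s.
With the tool pointing down it reaches from about 0.35 to 0.95 m from the base axis. Payload 17.4 kg.
Tool frame: the origin (TCP) lies on the mounting face of the last link; the fingertips stand finger_overhang ahead of it and the grasp point (between the pads) lies 167 mm ahead of it (finger_overhang is the distance from the TCP to the fingertips, in m); z points along the fingers, y is the line along which they close (so a half turn about z gives the same grasp; the last joint's range is limited). The gripper opens to 93 mm and grips with 3 to 60 N. Pads are 15 mm wide; open, the fingers measure 128 mm over their backs; the gripper's body (75 mm by 188 mm) begins 65 mm behind the grasp point.
Start: joints at [-1.229, 0.116, 1.442, -0, 1.584, -0.038], TCP at [0.25, -0.627, 0.405] pointing down, gripper open.
Joint ranges: [-2.83, 2.83], [-0.83, 2.19], [0.07, 2.5], [-1.14, 4.28], [0.01, 3], [-2.97, 2.97]. Speed limits (rad/s): [1.89, 1.89, 2.22, 3.14, 3.14, 3.14].

## Interface

Orientations are given as a rotation vector (axis times angle).
In Python, from rig import * gives the robot as it stands. Calls block until the motion is done:
- movep(position, orientation): joint-space move of the TCP to a pose.
- move_l(position, ori=None, vel=0.15, contact_N=None): straight line of the TCP; ori=None keeps the orientation; vel is the mean speed in m/s. With contact_N (N) it stops when the force on the tool has changed by that much, and returns True; else False.
- move_joints(angles): joint-space move.
- ungrasp() and grasp(force=None): open the fingers fully, or close them until they stop; force is the grip in N (None keeps the last).
- pause(seconds).
- ik(position, orientation): joint angles nearest the present ones, or None.
- snapshot(name): name is "side" or "top"; returns the picture (400x640x3 uint8, red, green, blue); there is no depth.
- camera_info(name): a dict with "mtx" (3x3 intrinsics, pixels), "k1" (the pictures are not rectified: a ray, as slopes to the right and down, at radius r is drawn at 1 + k1 r^2 times it, then the intrinsics apply), "R" (3x3) and "t" (3): a world point X has camera coordinates R X + t. Camera axes: x right, y down, z forward; pixel columns grow to the right and rows downward; lengths in m; the calibration is good to about 2 mm. A picture is of the moment at which its call begins. camera_info takes no time and is no camera call.
A pose or a line that the arm cannot do raises IKError and nothing moves.
- hand_in(): hands the job in; it is judged then, once.
Readings, each from a call of its own:
- read_clock(): time.
- read_q(): joint angles.
- read_joint_velocities(): joint speeds.
- read_joint_efforts(): joint torques, N m.
- read_ee_pos(): TCP position.
- read_ee_rot(): TCP orientation.
- read_contact_force(): force on the tool from outside, world axes, zero at the start.
- read_ft_torque(): the same for the moment, N m.
- read_gripper_width(): finger opening in m.
- read_finger_force(): force on a finger pad.
Only numpy, scipy, OpenCV 4.12 (cv2) and the standard library are available. Lean on these libraries where they do the work, as an engineer would, in place of code of your own. Each camera call takes 0.05 s, during which the arm holds its last target. There are 200 camera calls.

## Task

Close up the sloping presentation case: push its lid fully shut, lay the latch's loop over so that its crossbar drops behind the keeper's lip, then push the latch lever right down until it snaps over centre and holds the loop taut. Leave the other things on the counter where they are.

Things in the scene. Friction and masses are not known exactly. Their poses are not given: they have to be found in the camera images.
- case: Dark wood case fixed on an iron stand, 260 mm wide; its upper face rises away from the robot at 35 deg. Origin on the counter under it; x level, towards the rise; y across; z up. Below, UP = x cos35 + z sin35 (up the face), OUT = -x sin35 + z cos35 (square off the face). The face is a fixed deck (85 mm down to 25 mm up from the lever pivot), then the lid, flush with it when shut.
- lever_pivot (a point): Axis of the brass latch lever, on the case's middle line, 12 mm OUT from the deck's face; it runs along the case's y.
- lever (a joint): Lever angle, rad: 0 = fully down, lying down-slope along the deck; grows as its free end rises and swings over UP (1.57 = square to the deck; starts 1.75 to 2.05; stop 2.15). Stays where left (0.04 N m friction). With the loop hooked, pushing it down takes 2 to 4 N near the tip, most just before it is down; then it snaps down and stays.
- lever_tip (a point): Free end of the lever, 62 mm from its pivot. The lever is a plate 23 mm wide; its outer face (facing OUT when down, UP when standing) lies 5 mm from the plane through the pivot axis; a small thumb curl, 6 mm high, ends it.
- loop (a joint): Angle (rad) of the steel loop hung on the lever: 0 = thrown back on its stop, grows as it swings over towards the lid. Its direction, from UP towards OUT, is 200 deg minus lever angle minus this angle. Light: little friction, so it falls by its weight, back to the stop or over onto the lid.
- loop_pivot (a point): Axis of the loop on the lever, 16 mm from the lever pivot, moving with the lever (lever at 1.57: 16 mm OUT of its pivot; lever down: 16 mm down-slope of it). The loop straddles the lever with two arms 40 mm apart.
- loop_bar: The loop's crossbar, 6 mm thick, 40 mm long, 60 mm from the loop's pivot; the arms are sprung and stretch up to 10 mm (4.5 N per mm). Origin: middle of the bar; x along the loop away from its pivot, y along the bar, z OUT when the loop is laid over.
- loop_ball (a point): Centre of the steel ball, 14 mm across, on a stem at the middle of the crossbar: the handle to pinch, about 20 mm above the lid once laid over. 14 mm beyond the bar along the loop and 18 mm along the bar's z, so 76 mm from the loop's pivot. It stands free on all sides.
- keeper (a point): Brass plate with a lip leaning UP, on the lid's middle, 26 mm wide. Origin: centre of the hooked crossbar, 7 mm above the lid's face, 48 mm UP of the lever pivot when shut; x up the lid, z off it. The lip is on the -x side, its top at z 11 mm; the plate's top is z -3 mm, to x 28 mm. Lever at 1.75 or more: the loop laid over lands at x 8 to 15 mm, clear of the lip; under 1.5 it catches on it.
- lid (a joint): Lid angle, rad: 0 = shut, starts at 0.15 to 0.35. Hinge along its upper edge, 170 mm UP of the lever pivot and 10 mm below the deck's plane. Stays where left; shut by pressing its face (2 to 5 N near the lower edge). Bare but for the keeper.
- lid_edge (a point): Middle of the lid's lower edge, on its outer face, 145 mm from the hinge; 25 mm UP of the lever pivot when shut.
- lamp (a point): Middle of a fixed brass picture light, a tube 18 mm thick and 200 mm long across the case, on two thin side arms: 164 mm UP of the lever pivot, 102 mm OUT from the lid's face. It blocks a gripper coming straight down at the keeper; one held square to the case's face, leaning back towards the robot, passes under it.
- cork_dish: Turquoise faience dish, 110 mm across, 30 mm high, beside the case. Not to be disturbed.
- stopper: Crystal stopper, 56 mm across, 84 mm high, beside the case. Not to be disturbed.
- funnel: Brass bottle-neck funnel standing on its mouth, 80 mm across, 85 mm high, beside the case. Not to be disturbed.
- gift_box: Cardboard gift box 90 x 60 x 45 mm, beside the case. Not to be disturbed.
- waiter_knife: Folded waiter's corkscrew lying on the counter in front of the case, 140 mm long, 14 mm high. Not to be disturbed.

How it is judged:
On the way, in this order (a step that is already met when the one before it is completed fails the run):
1. the lid is pushed shut (value of joint lid below 0.03 rad), for 0.2 s.
2. the loop's crossbar lies behind the keeper's lip and below its top, with the lid shut (value of joint lid below 0.03 rad and x of loop_bar in the frame of keeper between -0.004 and 0.03 m and z of loop_bar in the frame of keeper below 0.007 m), for 0.2 s.
At the end, for the whole second after the job is handed in: The lid is shut (within 0.03 rad), the lever is down (within 0.1 rad), the crossbar sits against the keeper's lip (within 4 mm down-slope to 6 mm up-slope of the keeper's origin, less than 7 mm outward from it) and the loop pulls taut on the keeper with more than 6 N (value of joint lid below 0.03 rad and value of joint lever below 0.1 rad and x of loop_bar in the frame of keeper between -0.004 and 0.006 m and z of loop_bar in the frame of keeper below 0.007 m and contact force between loop_bar and anything else above 6 N); the robot touches nothing.
It fails at once if the dish, stopper, funnel, gift box or waiter's corkscrew is pushed more than 25 mm (distance of any of cork_dish, stopper, funnel, gift_box, waiter_knife from where it was at the start of the episode above 0.025 m).
It also fails if it takes over 64 s, if anything falls off the work surface, if the arm or the gripper's body presses on something with over 40 N, if the wrist force passes 120 N, or if a joint passes its speed limit or range.

## Working session

There is one attempt and no reset: what is moved stays moved. The work goes in short steps, each a Python script; the robot and the scene stay as the last script left them, time stands still between calls to the robot, and variables do not carry over. Pictures are saved under pics/ and viewed, at most 10 in all, crops included, and the job is handed in when it is done.

```bash
ls; mkdir -p pics; python3 - <<'E'
from rig import *
import cv2
for n in("side","top"):
    im=snapshot(n); cv2.imwrite(f"pics/{n}0.png",im[:,:,::-1]); c=camera_info(n); print(n,c)
    R=c["R"];print(-R.T@c["t"])
print(finger_overhang if 'finger_overhang' in globals() else None, read_clock())
E
```

```text
pics
side {'mtx': array([[372.57829222,   0.        , 319.45484333],
       [  0.        , 372.57829222, 195.86374917],
       [  0.        ,   0.        ,   1.        ]]), 'k1': -0.012637590895320298, 'R': array([[-9.76660541e-01, -2.14788582e-01, -2.27966736e-04],
       [-1.46984586e-01,  6.69123611e-01, -7.28470400e-01],
       [ 1.56619663e-01, -7.11434788e-01, -6.85077239e-01]]), 't': array([0.59369358, 0.19499579, 0.87034383])}
[0.47218551 0.6162352  0.73843675]
top {'mtx': array([[427.26683261,   0.        , 310.76163581],
       [  0.        , 427.26683261, 198.19002144],
       [  0.        ,   0.        ,   1.        ]]), 'k1': -0.04067964040909691, 'R': array([[ 0.01930481, -0.99961983,  0.01968568],
       [-0.9970847 , -0.02070213, -0.07344062],
       [ 0.07382024, -0.01821053, -0.99710528]]), 't': array([0.00706405, 0.61791597, 1.23759198])}
[0.52461886 0.04239075 1.27925058]
0.1861 0.1
```

View pics/side0.png

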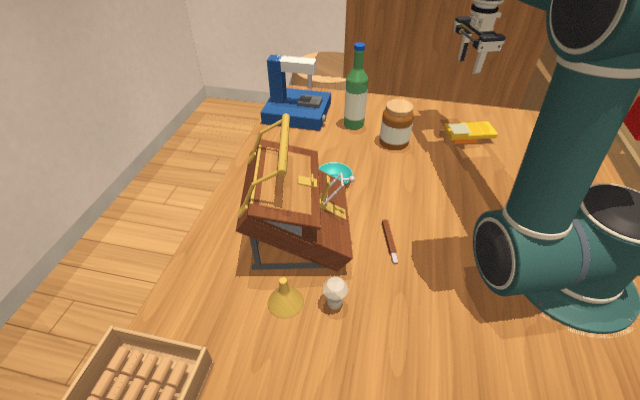

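View pics/top0.png

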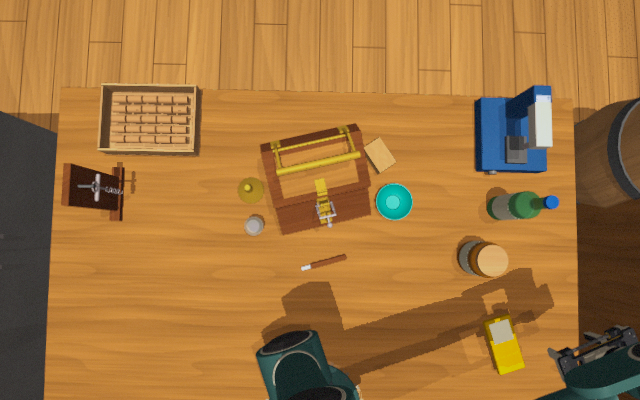

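The side view shows the case around (295,205), with its lid slightly open, the lamp at (283,145) and the latch at about (335,195). The top view shows the case around (320,180), turned by about 10°, with the lamp running from (277,168) to (358,155) and the latch at about (324,205). Next I'll enlarge both.

```bash
python3 - <<'E'
import cv2,numpy as np
s=cv2.imread("pics/side0.png")[110:275,225:365]; t=cv2.imread("pics/top0.png")[115:240,250:390]
s=cv2.resize(s,None,fx=3.5,fy=3.5,interpolation=2)[:,:400+90]
t=cv2.resize(t,None,fx=5.5,fy=5.5,interpolation=2)
# grid ticks
def tick(im,x0,y0,f):
    for v in range(0,400,20):
        for o,ax in((x0,0),(y0,1)):
            p=int((v+0.5-o)*f)
            if 0<=p<im.shape[1-ax]:
                if ax==0: cv2.line(im,(p,0),(p,6),(255,255,255),1); cv2.putText(im,str(v),(p,16),0,.35,(255,255,255))
                else: cv2.line(im,(0,p),(6,p),(255,255,255),1); cv2.putText(im,str(v),(8,p),0,.35,(255,255,255))
tick(s,225,110,3.5);tick(t,250,115,5.5)
cv2.imwrite("pics/side1.png",s[:600]);cv2.imwrite("pics/top1.png",t[:600])
print(s.shape,t.shape)
E
```

```text
(578, 490, 3) (688, 770, 3)
```

View pics/side1.png

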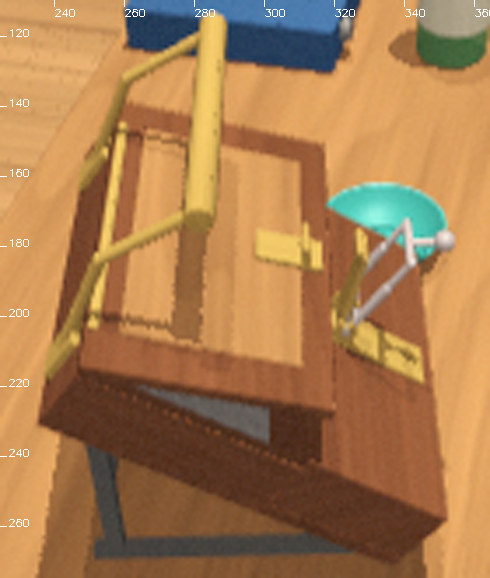

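View pics/top1.png

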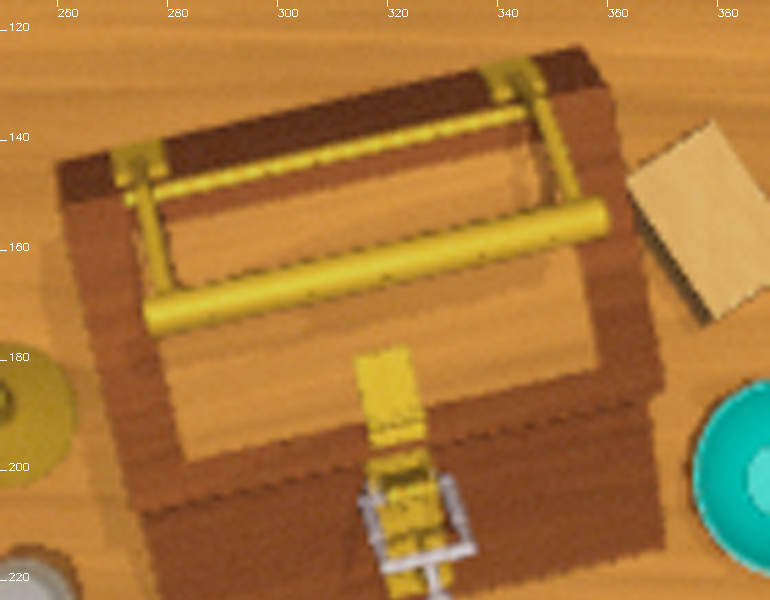

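The enlarged side crop shows lamp ends at about (283,171) and (286,116), the ball at (352,178.5), the lever tip at (328,176) and the lid's near lower corner at (320,227). In the enlarged top crop the lamp ends are at (277,173) and (360,154), the deck's front corner is at (370,214) and the lid corners are at (275,208) and (370.5,185.5). I'll triangulate these and check them against the given sizes.

```bash
cat > h.py <<'E'
from rig import *
import numpy as np, cv2
from scipy.spatial.transform import Rotation as Rn
CI={n:camera_info(n) for n in("side","top")}
def ray(n,p):
    c=CI[n];K=c["mtx"];d=np.array([(p[0]-K[0,2])/K[0,0],(p[1]-K[1,2])/K[1,1]])
    u=d.copy()
    for _ in range(5): u=d/(1+c["k1"]*(u@u))
    v=c["R"].T@np.r_[u,1]; return -c["R"].T@c["t"],v/np.linalg.norm(v)
def tri(ps,pt):
    (a,u),(b,v)=ray("side",ps),ray("top",pt)
    s=np.linalg.lstsq(np.c_[u,-v],b-a,rcond=None)[0]
    A,B=a+s[0]*u,b+s[1]*v
    return (A+B)/2,np.linalg.norm(A-B)
def proj(n,X):
    c=CI[n];q=c["R"]@X+c["t"];u=q[:2]/q[2];u=u*(1+c["k1"]*(u@u));return c["mtx"][:2,:2]@u+c["mtx"][:2,2]
E
cat > m.py <<'E'
from h import *
np.set_printoptions(precision=4,suppress=True)
P={}
for k,s,t in [("lampL",(283,171.4),(276.9,172.8)),("lampR",(285.9,116.3),(360.4,154.3)),("frontL",(352,258.5),(285,233)),
 ("lidL",(320.1,227.1),(274.9,208.3)),("lidR",(317.9,152),(370.5,185.5)),("ball",(352.4,178.6),(331,223))]:
    P[k],e=tri(s,t); print(k,P[k],"gap",round(e,4))
d=P["lampL"]-P["lampR"]; print("lamp len",np.linalg.norm(d),"tilt",d[2])
yaw=np.arctan2(-d[0],d[1]); d2=P["lidL"]-P["lidR"];print("yaw",yaw,"yaw lid",np.arctan2(-d2[0],d2[1]),"lidw",np.linalg.norm(d2))
x=np.array([np.cos(yaw),np.sin(yaw),0]);y=np.array([-np.sin(yaw),np.cos(yaw),0]);z=np.array([0,0,1.])
c,s=np.cos(np.radians(35)),np.sin(np.radians(35));UP=x*c+z*s;OUT=-x*s+z*c
lm=(P["lampL"]+P["lampR"])/2;piv=lm-.164*UP-.09*OUT
B=np.array([UP,y,OUT]);print("pivot",piv)
for k in P: print(k,"UP,y,OUT rel pivot mm",1000*B@(P[k]-piv))
for nm,v in [("pivot",(0,0,0)),("frontL",(-.085,.13,-.012)),("frontR",(-.085,-.13,-.012)),("hingeL",(.17,.13,-.022))]:
    X=piv+B.T@np.array(v);print(nm,X,"side",proj("side",X),"top",proj("top",X))
E
python3 m.py
```

```text
lampL [0.6549 0.1041 0.294 ] gap 0.0002
lampR [ 0.7045 -0.0899  0.2908] gap 0.0022
frontL [0.5129 0.0916 0.0524] gap 0.0024
lidL [0.5799 0.115  0.1682] gap 0.0026
lidR [ 0.6424 -0.134   0.1688] gap 0.002
ball [ 0.5404 -0.0309  0.1847] gap 0.0053
lamp len 0.20021316850398488 tilt 0.0032203185374614085
yaw 0.2503209437082491 yaw lid 0.24608712113847425 lidw 0.2567712698459153
pivot [ 0.5996 -0.0134  0.1246]
lampL UP,y,OUT rel pivot mm [164.9235 100.0936  91.319 ]
lampR UP,y,OUT rel pivot mm [ 163.0765 -100.0936   88.681 ]
frontL UP,y,OUT rel pivot mm [-88.8812 123.2229 -25.9548]
lidL UP,y,OUT rel pivot mm [ 35.4467 129.2827  28.4095]
lidR UP,y,OUT rel pivot mm [  34.8655 -127.4857   29.4748]
ball UP,y,OUT rel pivot mm [-16.0761  -2.3112  84.5799]
pivot [ 0.5996 -0.0134  0.1246] side [324.061  198.8532] top [323.4833 202.3368]
frontL [0.5066 0.097  0.066 ] side [354.2721 257.0903] top [282.8764 235.6747]
frontR [ 0.571  -0.1549  0.066 ] side [344.6522 181.0781] top [371.8825 214.6703]
hingeL [0.7145 0.1502 0.2041] side [250.3872 217.0153] top [261.4461 153.8591]
```

The fit agrees with the given sizes: lamp length 200 mm, lid width 257 mm, and the deck corner and pivot reproject within about 2 px. The lid is open about 0.29 rad. Next I'll move over with the tool square to the case face and press the lid beside the keeper.

```bash
cat >> h.py <<'E'
np.set_printoptions(precision=4,suppress=True)
yaw=.2490;piv=np.array([.5996,-.0134,.1246])
_x=np.array([np.cos(yaw),np.sin(yaw),0]);Y=np.array([-np.sin(yaw),np.cos(yaw),0]);_z=np.array([0,0,1.])
c,s=np.cos(np.radians(35)),np.sin(np.radians(35));UP=_x*c+_z*s;OUT=-_x*s+_z*c
B=np.array([UP,Y,OUT])
def ori(sg): 
    y=sg*Y;z=-OUT;return Rn.from_matrix(np.c_[np.cross(y,z),y,z]).as_rotvec()
def tip(u,y,o): # TCP for fingertip centre at (UP,y,OUT) mm rel. pivot
    return piv+B.T@(np.array([u,y,o])/1000)+finger_overhang*OUT
def tipnow(): return 1000*B@(np.array(read_ee_pos())-finger_overhang*OUT-piv)
def plane(n,p,y=0): # ray with the case's plane at y (mm) -> UP,OUT mm
    a,v=ray(n,p);t=(y/1000-Y@(a-piv))/(Y@v);return (1000*B@(a+t*v-piv))[[0,2]]
E
python3 - <<'E'
from h import *
print("tip",plane("side",(328.1,176.3)),"ball",plane("side",(352.4,178.6)))
print("q",read_q(),"rot",read_ee_rot())
for sg in(1,-1): 
    for t in((65,45,80),(65,45,-12),(-60,0,72),(40,0,72),(-40,0,5)): print(sg,t,ik(tip(*t),ori(sg)))
E
```

```text
tip [33.1821 62.3624] ball [-17.0741  87.3218]
q [-1.2288  0.1165  1.4422 -0.      1.584  -0.0378] rot [-3.0841 -0.5928  0.0003]
1 (65, 45, 80) [-0.0847 -0.4347  2.0024  0.225   1.0011 -1.9703]
1 (65, 45, -12) [-0.0485 -0.2657  2.0002  0.2298  0.8304 -1.9734]
1 (-60, 0, 72) [-0.2966 -0.608   2.2382  0.3609  1.0027 -2.2326]
1 (40, 0, 72) [-0.1965 -0.4281  2.0315  0.299   0.9955 -2.1098]
1 (-40, 0, 5) [-0.2255 -0.4272  2.1972  0.3573  0.847  -2.2115]
-1 (65, 45, 80) [-0.0847 -0.4347  2.0024  0.225   1.0011  1.1713]
-1 (65, 45, -12) [-0.0485 -0.2657  2.0002  0.2298  0.8304  1.1682]
-1 (-60, 0, 72) [-0.2966 -0.608   2.2382  0.3609  1.0027  0.909 ]
-1 (40, 0, 72) [-0.1965 -0.4281  2.0315  0.299   0.9955  1.0318]
-1 (-40, 0, 5) [-0.2255 -0.4272  2.1972  0.3573  0.847   0.9301]
```

```bash
python3 - <<'E'
from h import *
grasp(10)
movep([0.27,-0.52,0.60],read_ee_rot())
movep(tip(72,45,190),ori(-1))
print(read_clock(),tipnow())
move_l(tip(72,45,35),vel=.15)
f0=read_contact_force()
print("c",move_l(tip(72,45,-18),vel=.04,contact_N=18),tipnow(),read_contact_force()-f0)
pause(.3)
move_l(tip(72,45,70),vel=.15)
print(read_clock())
cv2.imwrite("pics/s2.png",snapshot("side")[:,:,::-1]);cv2.imwrite("pics/t2.png",snapshot("top")[:,:,::-1])
s=cv2.resize(cv2.imread("pics/s2.png")[110:275,225:365],None,fx=3.5,fy=3.5,interpolation=2);cv2.imwrite("pics/s2c.png",s)
E
```

```text
4.6 [ 72.1363  44.4742 190.1035]
c True [ 71.9676  44.9969 -12.3619] [-14.784   -2.7065  10.7566]
7.8667
```

View pics/s2c.png

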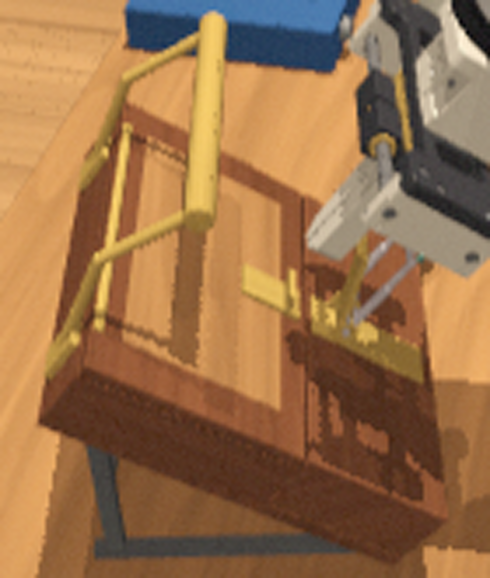

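The crop shows the lid flush at the seam (around x=303 in the crop), with the lever and loop still standing. The contact height of -12.4 mm against an expected -12 confirms the pose. Next I'll push the ball over with the closed fingertips above the lever's tip.

```bash
python3 - <<'E'
from h import *
move_l(tip(72,45,150),vel=.25)
move_l(tip(-70,0,150),vel=.25)
move_l(tip(-70,0,76),vel=.2)
f0=read_contact_force()
print("c",move_l(tip(45,0,76),vel=.08,contact_N=10),tipnow(),read_contact_force()-f0)
print("c",move_l(tip(60,0,66),vel=.08,contact_N=10),tipnow(),read_contact_force()-f0)
pause(.3)
move_l(tip(60,0,150),vel=.25);move_l(tip(110,120,190),vel=.25)
print(read_clock())
for n in("side","top"): cv2.imwrite(f"pics/{n}3.png",snapshot(n)[:,:,::-1])
s=cv2.resize(cv2.imread("pics/side3.png")[110:275,225:365],None,fx=3.4,fy=3.4,interpolation=2)
t=cv2.resize(cv2.imread("pics/top3.png")[150:240,280:365],None,fx=3.6,fy=3.6,interpolation=2)
o=np.zeros((s.shape[0],s.shape[1]+t.shape[1],3),np.uint8);o[:,:s.shape[1]]=s;o[:t.shape[0],s.shape[1]:]=t;cv2.imwrite("pics/c3.png",o);print(o.shape)
E
```

```text
c False [44.6867 -0.0168 75.984 ] [-0.1976 -0.1445 -1.1209]
c False [59.9267  0.0443 65.6504] [ 0.1631  0.9862 -0.3082]
13.1417
(561, 782, 3)
```

View pics/c3.png

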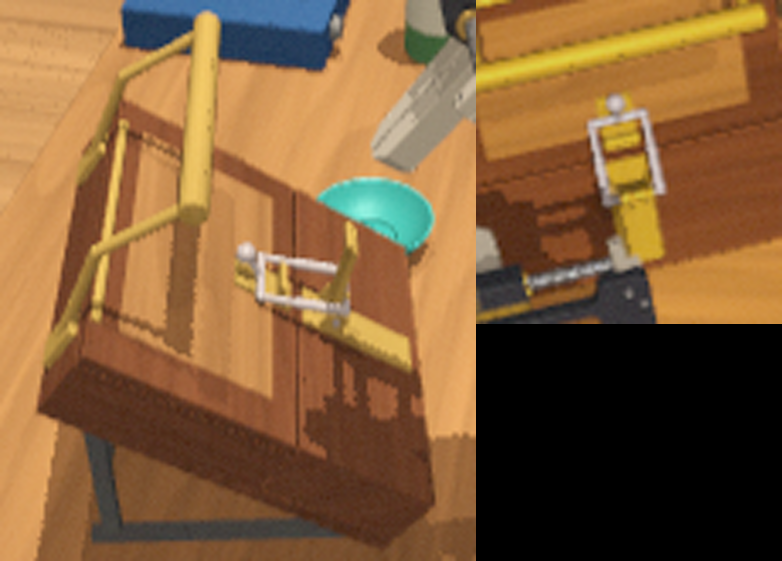

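The crop shows the loop laid over: the ball is at about (247,252) in the crop, and the bar at about (262,280) is up-slope of the lip at about (283,280). The lever still stands, with its tip at about (350,230). Next I'll push the lever down along its arc.

```bash
python3 - <<'E'
from h import *
move_l(tip(55,0,150),vel=.25);move_l(tip(55,0,44),vel=.15)
f0=read_contact_force()
for a in list(range(85,9,-15))+[6,0,-3]:
    t=np.radians(a);r=48
    C=np.array([-r*np.cos(t)+5*np.sin(t), r*np.sin(t)+5*np.cos(t)])
    hit=move_l(tip(C[0]+7.5,0,C[1]),vel=.06,contact_N=25)
    print(a,hit,tipnow(),B@(read_contact_force()-f0),read_clock())
    if hit: break
pause(.3)
move_l(tip(tipnow()[0],0,130),vel=.2); move_l(tip(-40,60,200),vel=.25)
print(read_clock())
for n in("side","top"): cv2.imwrite(f"pics/{n}4.png",snapshot(n)[:,:,::-1])
s=cv2.resize(cv2.imread("pics/side4.png")[110:275,225:365],None,fx=3.4,fy=3.4,interpolation=2)
t=cv2.resize(cv2.imread("pics/top4.png")[150:240,280:365],None,fx=3.6,fy=3.6,interpolation=2)
o=np.zeros((s.shape[0],s.shape[1]+t.shape[1],3),np.uint8);o[:,:s.shape[1]]=s;o[:t.shape[0],s.shape[1]:]=t;cv2.imwrite("pics/c4.png",o)
E
```

```text
85 False [ 8.4898 -0.0462 48.3202] [-0.2091 -0.218   0.3919] 15.7333
70 False [-4.6093 -0.013  46.684 ] [-0.3226 -1.1391  0.6507] 16.0917
55 False [-16.3645   0.0051  41.9567] [-1.2922  0.0151 -0.3045] 16.45
40 False [-26.5173   0.0232  34.3256] [-0.1937  0.4506  0.9518] 16.8083
25 False [-34.3351   0.0361  24.351 ] [-0.416  -0.771   0.1595] 17.1667
10 False [-39.264    0.0625  12.753 ] [-0.5772 -0.5538  1.1144] 17.525
6 False [-39.7733   0.016    9.8511] [ 0.0358  0.387  -0.6923] 17.775
0 False [-40.2751  -0.0566   4.9381] [ 0.2625 -0.1635  1.154 ] 18.025
-3 False [-39.967   -0.173    3.8816] [-14.7997   4.0203  45.888 ] 18.275Traceback (most recent call last):
  File "<stdin>", line 11, in <module>
rig.IKError: the arm cannot follow that straight line within its joint ranges
```

```bash
python3 - <<'E'
from h import *
print(tipnow(),read_contact_force(),read_clock())
for o in (90,70,50,30):
    try: move_l(tip(-38,0,o),vel=.15);break
    except IKError as e: print(o,e)
print(tipnow(),read_q())
for n in("side","top"): cv2.imwrite(f"pics/{n}4.png",snapshot(n)[:,:,::-1])
s=cv2.resize(cv2.imread("pics/side4.png")[110:275,225:365],None,fx=3.4,fy=3.4,interpolation=2)
t=cv2.resize(cv2.imread("pics/top4.png")[150:240,280:365],None,fx=3.6,fy=3.6,interpolation=2)
o=np.zeros((s.shape[0],s.shape[1]+t.shape[1],3),np.uint8);o[:,:s.shape[1]]=s;o[:t.shape[0],s.shape[1]:]=t;cv2.imwrite("pics/c4.png",o)
E
```

```text
[-40.4794  -0.0396 128.831 ] [ 0.2374  0.3683 -0.5976] 19.3667
[-38.3524   0.144   89.0635] [-0.2848 -0.5992  2.1899  0.3451  1.0404  0.9387]
```

View pics/c4.png

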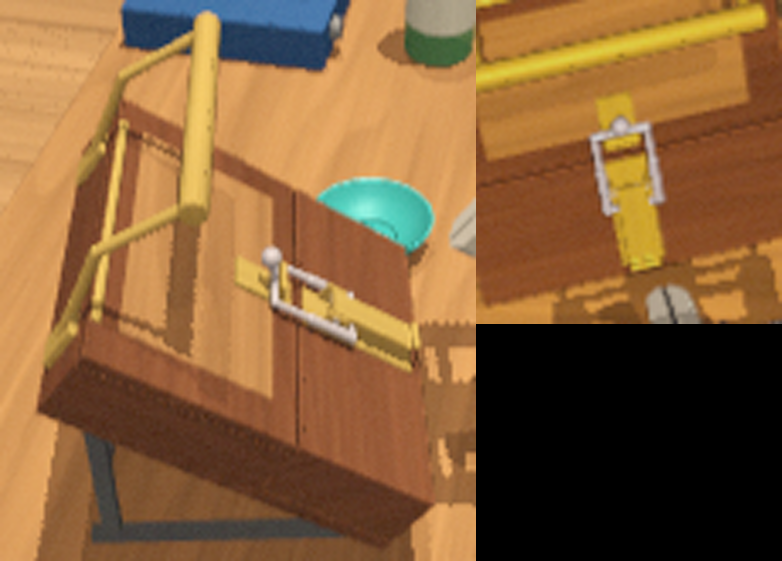

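The crop shows the lever lying down on the deck, with its curl at about (414,345), and the bar at about (275,290) pulled against the lip. I'll check this with projections before handing in.

```bash
python3 - <<'E'
from h import *
im=cv2.imread("pics/side4.png").astype(int)
m=(im.min(2)>150)&(im.max(2)-im.min(2)<40)
sub=m[178:192,295:312];ys,xs=np.nonzero(sub);print("ball px",xs.mean()+295,ys.mean()+178,len(xs))
P=lambda u,y,o:proj("side",piv+B.T@(np.array([u,y,o])/1000))
print("ball model hooked",P(63,0,12))
for a in(0,.1,.2,.3):
    d=np.array([-np.cos(a),np.sin(a)]);n=np.array([np.sin(a),np.cos(a)])
    q=62*d+11*n;print(a,"curl top near/far",(P(q[0],11.5,q[1])-[225,110])*3.4,(P(q[0],-11.5,q[1])-[225,110])*3.4)
E
```

```text
ball px 305.2173913043478 185.2608695652174 23
ball model hooked [304.7535 184.8287]
0 curl top near/far [417.4342 338.4929] [414.6422 315.8734]
0.1 curl top near/far [421.1993 332.6134] [418.326  310.0041]
0.2 curl top near/far [424.1721 326.4928] [421.2309 303.8943]
0.3 curl top near/far [426.3132 320.1865] [423.3185 297.5995]
```

The ball matches the hooked prediction to within 1 px, and the curl matches a lever angle of about 0. The robot is clear, so I'm handing in.

```bash
python3 -c "
from rig import *
print(read_clock(),read_contact_force()); print(hand_in())"
```

```text
19.8833 [-0.09387346 -0.01282407  0.99569394]
the job is handed in; nothing more can be done
None
```

The job is handed in at 19.9 s with the lid shut, the crossbar behind the keeper's lip and the lever down, all confirmed in the images; the loop's pull was not measured, only estimated at about 19 N, the last press on the lever peaked at about 46–48 N through the fingertips, and no verdict was returned.

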